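# Index the copper cup on a dividing fixture and lock it

## Robot

A 7-joint arm with a two-finger parallel gripper is mounted at the origin on a cart in front of the work surface, level with it; the furniture and walls round the work are solid. World frame = base frame: x ahead of the robot, y to its left, z up, the work surface at z = 0. Lengths are in m, angles in rad, forces in N, time in s.
With the tool pointing down it reaches from about 0.4 to 0.85 m from the base axis. Payload 10.4 kg.
Tool frame: the origin (TCP) lies between the finger pads; the fingertips stand 22 mm ahead of it and the grasp point (between the pads) lies 3 mm ahead of it; z points along the fingers, y is the line along which they close (so a half turn about z gives the same grasp; the last joint's range is limited). The gripper opens to 85 mm and grips with 20 to 120 N. Pads are 22 mm wide; open, the fingers measure 114 mm over their backs; the gripper's body (76 mm by 85 mm) begins 54 mm behind the grasp point. The pads swing forward as they close: fully open they stand 13 mm farther back than shut.
Start: joints at [1.115, 0.332, -0.065, 1.46, 0.022, 1.35, -0.088], TCP at [0.262, -0.567, 0.253] pointing down, gripper open.
Joint ranges: [-2.6, 2.6], [-0.5, 2.12], [-1.47, 1.34], [0.16, 2.42], [-1.27, 4.41], [0.06, 2.06], [-2.6, 2.6]. Speed limits (rad/s): [2.22, 2.22, 2.79, 2.79, 3.14, 3.14, 3.14].

## Interface

Orientations are given as a unit quaternion [x, y, z, w].
In Python, from workcell import manip, camera, ticket, boxes_of, outline_of gives the robot as it stands.
- The arm moves only by the tool carry_out, never from a script. Its argument "deltas" is a list of rows, each a list of 5 numbers: the shift along the tool's x, y, z as a fraction of full scale, then the turn about the tool's z as a fraction of full scale, then the opening, from -1 (shut) to 1 (fully open), so that 0 is half open. In form: [[tx, ty, tz, spin, gripper], ...]. A call has 1 to 20 rows; each row is the pose to reach, as a shift and turn from the pose commanded when the call began, along the tool's axes at that moment; what a row does not reach only later rows make up. Full scale, the value 1, is 150 mm for a shift and 30 degrees for a turn. A row lasts 1/8 s, in which the tool goes at most 62.5 mm and 10.7 degrees, less where a joint would pass 70% of its speed; a pose out of reach is approached as far as the arm can. A call with a number of a shift or a turn outside -1 to 1 is refused whole. A call with a gripper value outside its range is refused whole. The fingers move at their own pace and stop on an object; "force" is the grip in N (left out, the last holds). Time passes only in rows, so rows that repeat a pose let the fingers close. It gives the time, the measured TCP pose, the force, the opening and the grip force at its end, in the units of the state.
- manip.get_obs(): the state, without advancing time (a new reading comes with each control period).
- camera(name): name is "scene" or "top" or "wrist"; returns a dict with "img" (400x640x3 uint8, red, green, blue), "depth" (400x640 float32, m along the optical axis (not along the pixel's ray), 0 where there is no reading), "vertical_fov" (degrees; the focal length in pixels is half the picture's height over the tangent of half this angle, whatever the lens; pixels are square), "cx", "cy" (the principal point, pixels), "k1" (the pictures are not rectified: a ray, as slopes to the right and down, at radius r is drawn at 1 + k1 r^2 times it, then the intrinsics apply), "R" (3x3) and "t" (3): a world point X has camera coordinates R X + t. Camera axes: x right, y down, z forward; pixel columns grow to the right and rows downward; lengths in m; the calibration is good to about 2 mm. A picture is of the moment at which its call begins.
- ticket.hand_in(): hands the job in; it is judged then, once.
Trained networks look in a picture, given as the dict that the camera call returned (one of the last four; its "shot" number tells which), for a name from the list of things; names that differ only in an ending like _2 or _b are one class to them, and where a whole thing is asked for, a point or a joint stands for the part that bears it (a point fixed in the world has none). Each returns a list of dicts, best first, with "conf" (0 to 1); they miss things now and then, are a little off and sometimes report something else, mostly with a low value. They report only what shows in the picture. A call takes as long as a camera call.
- boxes_of(query, picture): "position" ([x, y, z] in m, in world coordinates, good to about 4 mm: the middle of the surface that is visible of it).
- outline_of(query, picture): "region" (400x640 bool, what is visible of it).
The state is a dict: "clock": time; "joint_pos": joint angles; "joint_velocities": joint speeds; "tau": joint torques, N m; "position": TCP position; "ee_rot": TCP orientation; "ft_force": force on the tool from outside, world axes, zero at the start; "torque": the same for the moment, N m; "grip_width": opening from 0.0 (shut) to 1.0 (fully open); "grasp_force": force on a finger pad.
Only numpy, scipy, OpenCV 4.12 (cv2) and the standard library are available. Lean on these libraries where they do the work, as an engineer would, in place of code of your own. Each camera call takes 0.05 s, during which the arm holds its last target. There are 200 camera calls.

## Task

Index the copper cup on the dividing fixture: push its upright orange thumb lever round to the stop and let it spring back, one click at a time, until the red mark on the dial stands at the white pointer, and not past it. Then push the yellow-handled lock bolt fully home to hold the dial there. Feel for each stop and do not force the lever or the bolt, do not turn the dial or the cup by hand, and leave the blue tumbler and the copper spout alone.

Things in the scene. Friction and masses are not known exactly. Their poses are not given: they have to be found in the camera images.
- dividing_fixture: Hand dividing fixture fixed to the bench: round grey base on a 192 mm wooden stand (top 44 mm above the bench), a 112 mm aluminium dial (top at 98 mm) holding a copper cup (64 mm across, rim at 144 mm). Origin: bench height, on the dial's upright axis; z up. From there the thumb lever stands toward -x, the lock bolt toward -y, a brass click roller toward +x.
- dial (a joint): Dial angle, rad, grows counterclockwise from above; 0 = red mark at the white pointer. Rests only in notches 0.3927 rad apart (black ticks, 16 a turn); starts 2 to 4 notches short, about -0.79 to -1.57. One full lever stroke advances it one notch, counterclockwise only; a notch too far cannot be taken back. Driven just over half a notch, it snaps on by itself to the next.
- thumb_lever: Steel ratchet lever under the dial. Origin on the dial's axis 44 mm above the bench, z up. Its yaw relative to the fixture is its stroke: 0 at rest, 0.307 rad at the hard stop. It is pushed counterclockwise from above (toward the fixture's -y, where it stands), springs back when let go, and must come back fully before it can catch the next notch. More than 20 N on it damages it.
- pad_nominal (a point): Nominal middle of the lever's upright orange ribbed pad, 98 mm from the dial's axis, 122 mm above the bench, at 171 degrees (from the fixture's +x, counterclockwise) with the lever at rest. Moves with the lever. Pad: 28 mm along the radius, 10 mm thick, 104 to 140 mm above the bench. It is clamped up to 12 degrees (20 mm) off this point along its arc, differently every time: find it by touch.
- pointer_tip (a point): Tip of the white pointer at the dial's rim, fixed to the base, 58 mm from the dial's axis, 104 mm above the bench, toward -x and -y of the fixture equally. The red mark, 6 mm wide, must end here.
- lock_bolt (a joint): Travel of the lock bolt, m: 0 = drawn out, 0.016 = fully home against its hard stop, its nose between two pins of the dial. Starts at 0 to 0.004. Slides straight toward the dial's axis (+y of the fixture) against about 2.5 N of friction, stays where it is left. More than 20 N damages it. It goes home only while the dial rests in a notch.
- bolt_grip (a point): Middle of the outer face (away from the dial) of the lock bolt's yellow upright grip: 26 mm wide across, 11 mm thick, 104 to 134 mm above the bench. This point is 119 mm above the bench, 121.5 mm from the dial's axis with the bolt drawn out. Moves with the bolt; axes as the fixture's: push along +y.
- bolt_handle: The upright handle of the lock bolt, steel with the yellow grip. Origin 44 mm above the bench, 110 mm from the dial's axis with the bolt drawn out; axes as the fixture's; moves with the bolt.
- dial_plate: The aluminium dial plate with all it carries (cup, red mark); turns with the dial. Origin on the dial's axis 44 mm above the bench, z up. Not to be touched.
- blue_tumbler: Bystander: tall blue plastic tumbler, 92 mm across, 180 mm high, loose; origin at the centre of its underside.
- copper_spout: Bystander: short curved copper spout lying on the bench, 38 x 97 x 30 mm, loose; origin at the centre of its underside.
- roller: Brass click roller on a spring; holds the dial in its notches; not to be touched. Feel of the lever at the pad, pushed along its arc (a straight push also drags it sideways): 1.5 N at first, up to about 5 N from 4 degrees of stroke on as the dial climbs out of its notch, then less; at about 16 degrees the dial snaps on, some 3 mm of pad travel before the hard stop, where the force rises steeply.

How it is judged:
By the outcome, as a careful person would: the job done as asked, in the order asked, and still so for the second after the job is handed in, with the robot touching nothing.
It also fails if it takes over 72 s, if anything falls off the work surface, if the arm or the gripper's body presses on something with over 40 N, if the wrist force passes 120 N, or if a joint passes its speed limit or range.

## Working session

There is one attempt and no reset: what is moved stays moved. The work goes in short steps, Python scripts to look and compute and a tool call to move; the robot and the scene stay as the last step left them, time stands still between calls to the robot, and variables do not carry over. Pictures are saved under pics/ and viewed, at most 10 in all, crops included, and the job is handed in when it is done.

Besides the shell and the picture viewer there is one more tool, called after "Request:" by a JSON object that holds its "name" and its "arguments". carry_out: Moves the arm, as the interface text tells. Its arguments: {"type":"object","properties":{"deltas":{"type":"array","items":{"type":"array","items":{"type":"number"}}},"force":{"type":"number"}},"required":["deltas"]}

```bash
mkdir -p pics; ls
cat > h.py <<'E'
import numpy as np, cv2
from workcell import manip, camera, ticket, boxes_of, outline_of
from scipy.spatial.transform import Rotation as Ro
def K(p):
    h,w=p["img"].shape[:2]; f=h/2/np.tan(np.radians(p["vertical_fov"])/2)
    return np.array([[f,0,p["cx"]],[0,f,p["cy"]],[0,0,1]]),np.array([p["k1"],0,0,0,0.])
def proj(p,X):
    k,d=K(p); return cv2.projectPoints(np.atleast_2d(np.asarray(X,float)),cv2.Rodrigues(np.array(p["R"]))[0],np.array(p["t"],float),k,d)[0][:,0]
def cloud(p):
    k,d=K(p); h,w=p["depth"].shape
    uv=np.stack(np.meshgrid(np.arange(w),np.arange(h)),-1).reshape(-1,1,2).astype(float)
    r=cv2.undistortPoints(uv,k,d)[:,0]; z=p["depth"].reshape(-1,1)
    X=(np.c_[r*z,z]-np.array(p["t"]))@np.array(p["R"]); X[z[:,0]==0]=np.nan
    return X.reshape(h,w,3)
def save(p,n): cv2.imwrite("pics/"+n,p["img"][...,::-1])
def st():
    o=manip.get_obs(); print({k:np.round(o[k],4).tolist() for k in("clock","position","ee_rot","ft_force","grip_width")}); return o
E
cat > a.py <<'E'
from h import *
o=st(); print(np.round(Ro.from_quat(o["ee_rot"]).as_matrix(),3))
for n in("scene","top"):
    p=camera(n); save(p,n+"1.png")
    for q in("dividing_fixture","dial_plate","thumb_lever","pad_nominal","bolt_grip","bolt_handle","roller","blue_tumbler","copper_spout"):
        print(n,q,[(np.round(b["position"],3).tolist(),round(b["conf"],2)) for b in boxes_of(q,p)[:2]])
E
python3 a.py
```

```text
pics
{'clock': 0.0, 'position': [0.262, -0.5671, 0.2525], 'ee_rot': [0.9767, 0.2147, -0.0002, -0.0007], 'ft_force': [-0.4707, 0.3595, 0.2881], 'grip_width': 1.0007}
[[ 0.908  0.419 -0.001]
 [ 0.419 -0.908  0.001]
 [-0.    -0.001 -1.   ]]
scene dividing_fixture [([0.536, -0.007, 0.072], 0.65)]
scene dial_plate [([0.546, -0.018, 0.102], 0.89)]
scene thumb_lever [([0.474, -0.005, 0.069], 0.83)]
scene pad_nominal [([0.472, -0.007, 0.062], 0.89)]
scene bolt_grip [([0.546, -0.14, 0.119], 0.51)]
scene bolt_handle [([0.55, -0.137, 0.116], 0.46)]
scene roller []
scene blue_tumbler [([0.602, -0.385, 0.131], 0.76)]
scene copper_spout [([0.43, 0.3, 0.024], 0.81), ([0.473, -0.006, 0.066], 0.57)]
top dividing_fixture [([0.554, -0.034, 0.064], 0.84), ([0.477, -0.013, 0.063], 0.21)]
top dial_plate [([0.565, -0.026, 0.1], 0.92)]
top thumb_lever [([0.474, -0.016, 0.063], 0.75)]
top pad_nominal [([0.478, -0.012, 0.063], 0.83)]
top bolt_grip [([0.555, -0.141, 0.132], 0.47)]
top bolt_handle [([0.552, -0.031, 0.066], 0.65), ([0.554, -0.14, 0.132], 0.44)]
top roller []
top blue_tumbler []
top copper_spout [([0.439, 0.294, 0.028], 0.58)]
```

View pics/scene1.png

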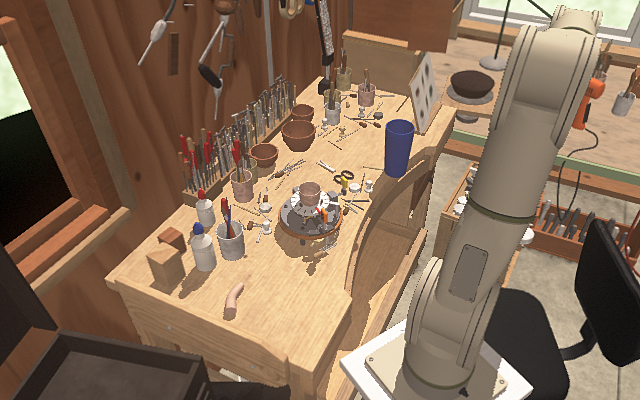

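View pics/top1.png

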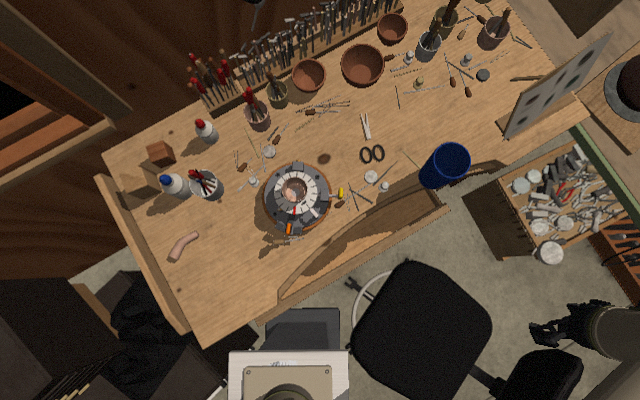

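The scene view shows the fixture at about (310,215), the tumbler at (398,148) and the spout at (233,300). The top view has the dial at (297,195), the yellow grip at (340,193) and the orange pad at (289,229). I'll measure these with colour and depth next, using an enlarged crop.

```bash
cat > b.py <<'E'
from h import *
p=camera("top"); X=cloud(p); im=p["img"]
cv2.imwrite("pics/topc.png",cv2.resize(im[150:250,235:355],None,fx=6,fy=6,interpolation=cv2.INTER_CUBIC)[...,::-1])
H=cv2.cvtColor(im,cv2.COLOR_RGB2HSV).astype(int)
near=(np.abs(X[...,0]-.55)<.16)&(np.abs(X[...,1]+.03)<.16)
def rep(n,m):
    m=m&near; print(n,m.sum(),np.round(np.median(X[m],0),4),np.round(X[m].min(0),3),np.round(X[m].max(0),3)); return X[m]
rep("yellow",(H[...,0]>22)&(H[...,0]<32)&(H[...,1]>170)&(X[...,2]>.09))
rep("orange",(H[...,0]>6)&(H[...,0]<17)&(H[...,1]>190)&(X[...,2]>.09)&(H[...,2]>120))
rep("red",((H[...,0]<5)|(H[...,0]>174))&(H[...,1]>150)&(X[...,2]>.085)&(X[...,2]<.115))
m=near&(X[...,2]>.137)&(X[...,2]<.15)
def circ(P):
    P=P[:,:2]; s=np.linalg.lstsq(np.c_[2*P,np.ones(len(P))],(P**2).sum(1),rcond=None)[0]; print(np.round(s[:2],4),np.sqrt(s[2]+s[0]**2+s[1]**2),len(P))
circ(X[m])
m=(near&(X[...,2]>.092)&(X[...,2]<.104)).astype(np.uint8)
n,l,s,c=cv2.connectedComponentsWithStats(m); i=1+s[1:,4].argmax()
h=cv2.convexHull(np.argwhere(l==i)[:,::-1].astype(np.int32))[:,0]
circ(X[h[:,1],h[:,0]])
E
python3 b.py
```

```text
yellow 38 [ 0.5532 -0.1389  0.1325] [ 0.543 -0.144  0.111] [ 0.564 -0.136  0.138]
orange 39 [ 0.4653 -0.0103  0.1386] [ 0.454 -0.015  0.126] [ 0.478 -0.005  0.143]
red 18 [ 0.515  -0.0221  0.0999] [ 0.506 -0.025  0.093] [ 0.526 -0.019  0.102]
[ 0.5243 -0.0364] 0.05824904109611284 100
[ 0.5628 -0.0253] 0.0558612997885405 24
```

View pics/topc.png

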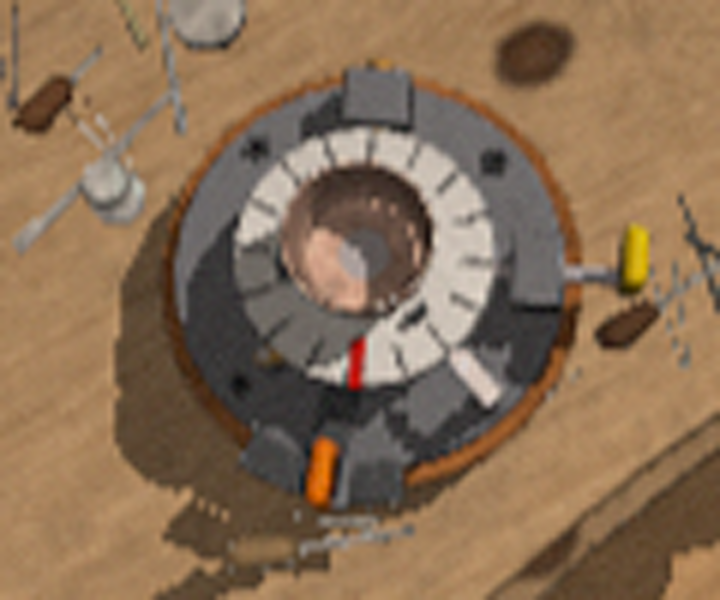

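The axis is near (0.563, -0.025) and the fixture yaw is about -5°. The red mark looks about 2 notches short of the pointer. The orange pad at (0.465, -0.010) stands about 5° past nominal. I'll move above it.

Request:
{"name": "carry_out", "arguments": {"deltas": [[0.3,-0.3,-0.1,0,-1],[0.6,-0.6,-0.2,0,-1],[0.92,-0.92,-0.3,0,-1],[0.92,-0.92,-0.3,0,-1]], "force": 30}}

```text
clock: 1.55
position: [0.3319, -0.3809, 0.3]
ee_rot: [0.976, 0.217, 0.001, 0.001]
ft_force: [-0.3, -1.2, 0.3]
grip_width: 0.147
grasp_force: 0.0
```

Request:
{"name": "carry_out", "arguments": {"deltas": [[0.3,-0.3,0,0,-1],[0.6,-0.6,0,0,-1],[0.92,-0.92,0,0,-1],[0.92,-0.92,0,0,-1]]}}

```text
clock: 2.05
position: [0.3983, -0.1977, 0.2987]
ee_rot: [0.976, 0.218, 0.0, 0.0]
ft_force: [-0.1, -0.5, 1.2]
grip_width: -0.001
grasp_force: 0.0
```

Request:
{"name": "carry_out", "arguments": {"deltas": [[0.25,-0.25,0,0.3,-1],[0.5,-0.5,0,0.6,-1],[0.7,-0.7,0,0.82,-1],[0.7,-0.7,0,0.82,-1],[0.7,-0.7,0,0.82,-1]]}}

```text
clock: 2.68
position: [0.4481, -0.0633, 0.2981]
ee_rot: [1.0, 0.001, -0.0, 0.0]
ft_force: [0.3, 0.1, 0.3]
grip_width: 0.002
grasp_force: 0.0
```

```bash
cat > c.py <<'E'
from h import *
import sys
p=camera("wrist"); X=cloud(p); im=p["img"]; save(p,sys.argv[1]); st()
H=cv2.cvtColor(im,cv2.COLOR_RGB2HSV).astype(int)
near=(np.abs(X[...,0]-.55)<.16)&(np.abs(X[...,1]+.03)<.16)
def rep(n,m):
    m=m&near; 
    if m.sum(): print(n,m.sum(),np.round(np.median(X[m],0),4),np.round(np.percentile(X[m],2,axis=0),3),np.round(np.percentile(X[m],98,axis=0),3)); 
    return m
rep("yellow",(H[...,0]>22)&(H[...,0]<32)&(H[...,1]>170)&(X[...,2]>.128))
o=rep("orange",(H[...,0]>6)&(H[...,0]<17)&(H[...,1]>190)&(X[...,2]>.134)&(H[...,2]>120))
r=rep("red",((H[...,0]<5)|(H[...,0]>174))&(H[...,1]>150)&(X[...,2]>.085)&(X[...,2]<.115))
def circ(P):
    P=P[:,:2]; s=np.linalg.lstsq(np.c_[2*P,np.ones(len(P))],(P**2).sum(1),rcond=None)[0]; print("circ",np.round(s[:2],4),np.sqrt(s[2]+s[0]**2+s[1]**2),len(P))
m=near&(X[...,2]>.14)&(X[...,2]<.15)&~o&(np.hypot(X[...,0]-.563,X[...,1]+.025)<.045)
if m.sum()>5: circ(X[m])
for mm in (o,r):
    if mm.sum()>5:
        c,(w,h),a=cv2.minAreaRect((X[mm][:,:2]*1e3).astype(np.float32)); print(np.round(c,1),round(w,1),round(h,1),round(a,1))
E
python3 c.py w1.png
```

```text
{'clock': 2.725, 'position': [0.448, -0.0636, 0.2981], 'ee_rot': [1.0, 0.0009, -0.0002, 0.0001], 'ft_force': [-0.0933, -0.472, 0.1414], 'grip_width': -0.001}
yellow 308 [ 0.5549 -0.1396  0.1332] [ 0.543 -0.145  0.129] [ 0.566 -0.135  0.135]
orange 160 [ 0.4673 -0.0106  0.1391] [ 0.455 -0.016  0.135] [ 0.479 -0.007  0.141]
red 75 [ 0.5147 -0.0232  0.1002] [ 0.505 -0.025  0.099] [ 0.525 -0.02   0.102]
circ [ 0.5624 -0.0262] 0.031044583754669553 524
[466.6 -11.1] 8.9 25.2 81.2
[515.  -22.3] 20.2 5.3 1.1
```

View pics/w1.png

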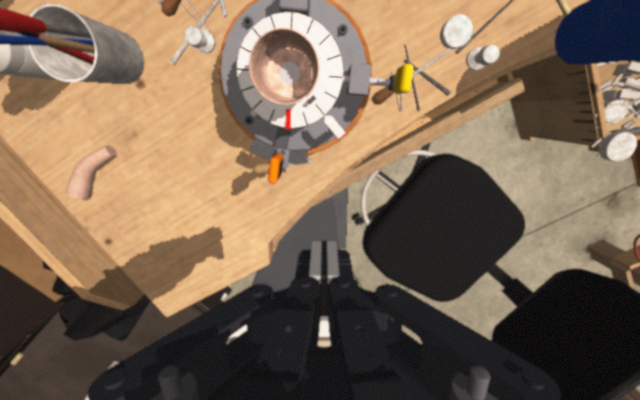

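The wrist view puts the orange pad at (275,168), the red mark at (289,118), the pointer at (333,126), the yellow grip at (403,78) and the closed fingertips at (325,245). The axis is (0.5624, -0.0262), the fixture yaw about -3.8°, and the red mark is 45.6° short, so 2 notches. I'll descend on the clockwise (+y) side of the pad.

Request:
{"name": "carry_out", "arguments": {"deltas": [[0.127,-0.35,0,0,-1],[0.127,-0.624,0,0,-1],[0.127,-0.624,0.35,0,-1],[0.127,-0.624,0.7,0,-1],[0.127,-0.624,0.95,0,-1],[0.127,-0.624,0.95,0,-1]]}}

```text
clock: 3.48
position: [0.4653, 0.0304, 0.1537]
ee_rot: [1.0, 0.001, -0.003, -0.0]
ft_force: [0.1, -0.3, 1.1]
grip_width: -0.002
grasp_force: 0.0
```

Request:
{"name": "carry_out", "arguments": {"deltas": [[0,0,0.06,0,-1],[0,0,0.117,0,-1],[0,0,0.117,0,-1]]}}

```text
clock: 3.85
position: [0.467, 0.0318, 0.1383]
ee_rot: [1.0, 0.002, 0.0, 0.0]
ft_force: [-0.2, 0.0, 0.1]
grip_width: -0.001
grasp_force: 0.0
```

Request:
{"name": "carry_out", "arguments": {"deltas": [[0,0.03,0,0,-1],[0,0.06,0,0,-1],[0,0.08,0,0,-1],[0,0.08,0,0,-1]]}}

```text
clock: 4.35
position: [0.4671, 0.0196, 0.1383]
ee_rot: [1.0, 0.001, 0.0, 0.0]
ft_force: [0.2, 0.3, -0.9]
grip_width: 0.003
grasp_force: 0.0
```

Request:
{"name": "carry_out", "arguments": {"deltas": [[0,0.02,0,0,-1],[0,0.04,0,0,-1],[0,0.04,0,0,-1]]}}

```text
clock: 4.72
position: [0.467, 0.0137, 0.1382]
ee_rot: [1.0, 0.001, -0.0, 0.0]
ft_force: [-0.9, -0.6, -0.7]
grip_width: -0.0
grasp_force: 0.0
```

Request:
{"name": "carry_out", "arguments": {"deltas": [[0,0.014,0,0,-1],[0,0.014,0,0,-1],[0,0.014,0,0,-1]]}}

```text
clock: 5.1
position: [0.467, 0.0119, 0.1383]
ee_rot: [1.0, 0.002, 0.0, -0.0]
ft_force: [0.3, 0.3, 0.3]
grip_width: 0.001
grasp_force: 0.0
```

Request:
{"name": "carry_out", "arguments": {"deltas": [[0,0.014,0,0,-1],[0,0.014,0,0,-1],[0,0.014,0,0,-1]]}}

```text
clock: 5.48
position: [0.467, 0.0098, 0.1383]
ee_rot: [1.0, 0.002, 0.0, 0.0]
ft_force: [-0.5, -0.2, 0.8]
grip_width: -0.0
grasp_force: 0.0
```

Request:
{"name": "carry_out", "arguments": {"deltas": [[0,0.014,0,0,-1],[0,0.014,0,0,-1],[0,0.014,0,0,-1]]}}

```text
clock: 5.85
position: [0.467, 0.0078, 0.1383]
ee_rot: [1.0, 0.002, 0.0, -0.0]
ft_force: [-0.5, 0.9, -0.7]
grip_width: -0.0
grasp_force: 0.6
```

Request:
{"name": "carry_out", "arguments": {"deltas": [[0,0.02,0,0,-1],[0,0.02,0,0,-1],[0,0.02,0,0,-1]]}}

```text
clock: 6.22
position: [0.467, 0.0046, 0.1382]
ee_rot: [1.0, 0.002, 0.0, 0.0]
ft_force: [0.2, 1.5, -0.0]
grip_width: -0.003
grasp_force: 0.6
```

Request:
{"name": "carry_out", "arguments": {"deltas": [[0,0.02,0,0,-1],[0,0.02,0,0,-1],[0,0.02,0,0,-1]]}}

```text
clock: 6.6
position: [0.4671, 0.0016, 0.1383]
ee_rot: [1.0, 0.002, 0.0, 0.0]
ft_force: [-1.0, 1.3, -0.3]
grip_width: -0.003
grasp_force: 0.6
```

```bash
python3 - <<'E'
from h import *
p=camera("top"); cv2.imwrite("pics/topd.png",cv2.resize(p["img"][150:250,235:355],None,fx=6,fy=6,interpolation=cv2.INTER_CUBIC)[...,::-1]); st()
E
python3 c.py w2.png
```

```text
{'clock': 6.65, 'position': [0.4671, 0.0017, 0.1383], 'ee_rot': [1.0, 0.0017, 0.0001, 0.0], 'ft_force': [-0.1282, 2.2234, -0.4648], 'grip_width': 0.0005}
{'clock': 6.7, 'position': [0.4671, 0.0017, 0.1383], 'ee_rot': [1.0, 0.0017, 0.0001, 0.0], 'ft_force': [-1.3024, 2.2888, -0.64], 'grip_width': -0.0024}
yellow 308 [ 0.548  -0.1356  0.1299] [ 0.543 -0.138  0.128] [ 0.559 -0.134  0.133]
orange 405 [ 0.4733 -0.0163  0.1389] [ 0.461 -0.022  0.135] [ 0.479 -0.013  0.158]
red 309 [ 0.5159 -0.0234  0.0999] [ 0.506 -0.026  0.099] [ 0.526 -0.021  0.101]
circ [ 0.5623 -0.0263] 0.030862646899699843 2300
[468.8 -17.4] 20.8 10.0 3.5
[515.9 -23.2] 6.0 21.0 87.6
```

Request:
{"name": "carry_out", "arguments": {"deltas": [[0,0.02,0,0,-1],[0,0.04,0,0,-1],[0,0.05,0,0,-1],[0,0.05,0,0,-1]]}}

```text
clock: 7.2
position: [0.4669, -0.0058, 0.1382]
ee_rot: [1.0, 0.002, -0.0, -0.0]
ft_force: [-1.7, 3.3, 0.3]
grip_width: -0.004
grasp_force: 1.9
```

Request:
{"name": "carry_out", "arguments": {"deltas": [[0,0.02,0,0,-1],[0,0.04,0,0,-1],[0,0.05,0,0,-1],[0,0.05,0,0,-1]]}}

```text
clock: 7.7
position: [0.4671, -0.0136, 0.1382]
ee_rot: [1.0, 0.002, 0.0, 0.0]
ft_force: [-2.3, 1.8, -0.1]
grip_width: 0.004
grasp_force: 1.3
```

Request:
{"name": "carry_out", "arguments": {"deltas": [[0,0.014,0,0,-1],[0,0.014,0,0,-1]]}}

```text
clock: 7.95
position: [0.4672, -0.0157, 0.1382]
ee_rot: [1.0, 0.002, 0.0, 0.0]
ft_force: [-2.1, 1.7, -0.7]
grip_width: -0.002
grasp_force: 1.2
```

```bash
python3 c.py w3.png
```

```text
{'clock': 8.0, 'position': [0.4672, -0.0156, 0.1383], 'ee_rot': [1.0, 0.0016, 0.0001, 0.0001], 'ft_force': [-2.4039, 2.0399, -1.7641], 'grip_width': 0.0019}
yellow 1863 [ 0.5551 -0.1381  0.1329] [ 0.543 -0.145  0.128] [ 0.566 -0.135  0.135]
orange 405 [ 0.4735 -0.033   0.1388] [ 0.461 -0.039  0.134] [ 0.479 -0.03   0.159]
red 283 [ 0.5147 -0.0311  0.1   ] [ 0.506 -0.034  0.099] [ 0.524 -0.029  0.101]
circ [ 0.5624 -0.0264] 0.03088285808299496 2290
[468.9 -34.4] 20.4 9.2 3.2
[514.9 -31.5] 18.7 5.9 3.4
```

Request:
{"name": "carry_out", "arguments": {"deltas": [[0,0.014,0,0,-1],[0,0.014,0,0,-1]]}}

```text
clock: 8.25
position: [0.4672, -0.0179, 0.1383]
ee_rot: [1.0, 0.002, 0.0, 0.0]
ft_force: [-0.6, 3.0, -0.5]
grip_width: -0.0
grasp_force: 1.0
```

Request:
{"name": "carry_out", "arguments": {"deltas": [[0,0.007,0,0,-1],[0,0.007,0,0,-1]]}}

```text
clock: 8.5
position: [0.4672, -0.0188, 0.1383]
ee_rot: [1.0, 0.002, 0.0, 0.0]
ft_force: [-1.6, 1.4, -1.6]
grip_width: -0.004
grasp_force: 0.9
```

Request:
{"name": "carry_out", "arguments": {"deltas": [[0,0.007,0,0,-1],[0,0.007,0,0,-1]]}}

```text
clock: 8.75
position: [0.4673, -0.0198, 0.1384]
ee_rot: [1.0, 0.002, 0.0, 0.0]
ft_force: [-0.7, 1.6, -0.7]
grip_width: -0.002
grasp_force: 0.7
```

Request:
{"name": "carry_out", "arguments": {"deltas": [[0,0.007,0,0,-1],[0,0.007,0,0,-1]]}}

```text
clock: 9.0
position: [0.4673, -0.0208, 0.1383]
ee_rot: [1.0, 0.002, 0.0, 0.0]
ft_force: [0.8, 2.3, -0.5]
grip_width: 0.001
grasp_force: 0.9
```

Request:
{"name": "carry_out", "arguments": {"deltas": [[0,0.007,0,0,-1],[0,0.007,0,0,-1]]}}

```text
clock: 9.25
position: [0.4673, -0.0213, 0.1383]
ee_rot: [1.0, 0.002, 0.0, -0.0]
ft_force: [1.5, 4.7, -1.2]
grip_width: 0.0
grasp_force: 2.0
```

Request:
{"name": "carry_out", "arguments": {"deltas": [[0,0.005,0,0,-1],[0,0.005,0,0,-1]]}}

```text
clock: 9.5
position: [0.4673, -0.0216, 0.1383]
ee_rot: [1.0, 0.002, 0.0, -0.001]
ft_force: [1.2, 6.9, -0.5]
grip_width: -0.002
grasp_force: 3.2
```

```bash
python3 c.py w4.png
```

```text
{'clock': 9.55, 'position': [0.4673, -0.0216, 0.1383], 'ee_rot': [1.0, 0.0022, 0.0002, -0.0005], 'ft_force': [0.173, 6.3405, -1.3515], 'grip_width': -0.0002}
yellow 1866 [ 0.555  -0.1382  0.1328] [ 0.543 -0.145  0.128] [ 0.566 -0.135  0.135]
orange 412 [ 0.4736 -0.0386  0.1389] [ 0.461 -0.045  0.135] [ 0.479 -0.035  0.159]
red 276 [ 0.5168 -0.0414  0.1   ] [ 0.508 -0.046  0.099] [ 0.525 -0.037  0.101]
circ [ 0.5624 -0.0265] 0.030857357796911376 2243
[469.1 -40.5] 21.8 9.2 9.6
[516.9 -41.5] 18.3 5.5 18.1
```

The stop is felt at 7 N, and the red mark has moved one notch to 198.6°. I'll retract, letting the lever return fully.

Request:
{"name": "carry_out", "arguments": {"deltas": [[0,-0.06,0,0,-1],[0,-0.12,0,0,-1],[0,-0.18,0,0,-1],[0,-0.24,0,0,-1],[0,-0.25,0,0,-1],[0,-0.25,0,0,-1]]}}

```text
clock: 10.3
position: [0.4669, 0.0148, 0.1382]
ee_rot: [1.0, 0.002, -0.0, 0.0]
ft_force: [0.7, 0.0, -0.4]
grip_width: -0.0
grasp_force: 0.0
```

```bash
python3 c.py w5.png
```

```text
{'clock': 10.35, 'position': [0.4669, 0.0146, 0.1382], 'ee_rot': [1.0, 0.0016, -0.0001, 0.0001], 'ft_force': [-0.4533, -0.6841, 0.2333], 'grip_width': -0.0033}
orange 551 [ 0.4715 -0.0092  0.139 ] [ 0.46  -0.015  0.135] [ 0.48  -0.005  0.163]
red 272 [ 0.5163 -0.0419  0.0999] [ 0.509 -0.046  0.099] [ 0.524 -0.037  0.101]
circ [ 0.5624 -0.0262] 0.030895404583075846 2339
[469.9  -9.2] 20.8 13.3 0.7
[516.6 -41.9] 17.8 5.9 18.3
```

View pics/w5.png

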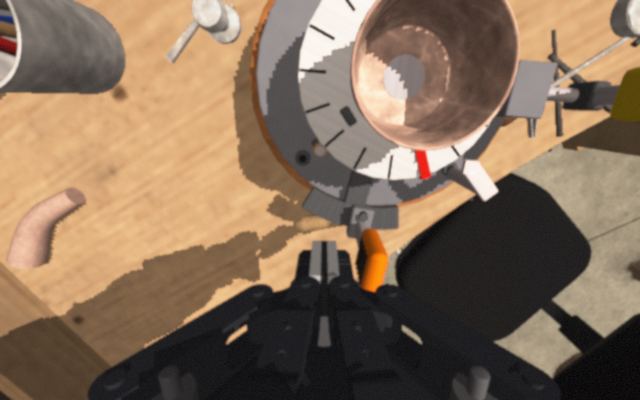

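The wrist view shows the red mark at (423,165), one tick from the pointer tip at (458,165), and the lever back at rest at (375,260). One stroke remains.

Request:
{"name": "carry_out", "arguments": {"deltas": [[0,0.03,0,0,-1],[0,0.06,0,0,-1],[0,0.08,0,0,-1],[0,0.1,0,0,-1],[0,0.12,0,0,-1],[0,0.14,0,0,-1],[0,0.16,0,0,-1],[0,0.18,0,0,-1],[0,0.2,0,0,-1],[0,0.215,0,0,-1],[0,0.215,0,0,-1]]}}

```text
clock: 11.72
position: [0.4672, -0.0177, 0.1383]
ee_rot: [1.0, 0.001, 0.0, 0.0]
ft_force: [-1.2, 0.9, -1.1]
grip_width: 0.001
grasp_force: 0.9
```

Request:
{"name": "carry_out", "arguments": {"deltas": [[0,0.007,0,0,-1],[0,0.013,0,0,-1],[0,0.013,0,0,-1]]}}

```text
clock: 12.1
position: [0.4673, -0.0193, 0.1384]
ee_rot: [1.0, 0.002, 0.0, 0.0]
ft_force: [-0.9, 1.9, -0.8]
grip_width: -0.0
grasp_force: 0.8
```

Request:
{"name": "carry_out", "arguments": {"deltas": [[0,0.007,0,0,-1],[0,0.007,0,0,-1]]}}

```text
clock: 12.35
position: [0.4673, -0.0203, 0.1384]
ee_rot: [1.0, 0.002, 0.0, 0.0]
ft_force: [1.2, 2.2, -0.3]
grip_width: -0.005
grasp_force: 0.8
```

Request:
{"name": "carry_out", "arguments": {"deltas": [[0,0.007,0,0,-1],[0,0.007,0,0,-1]]}}

```text
clock: 12.6
position: [0.4673, -0.0212, 0.1383]
ee_rot: [1.0, 0.002, 0.0, -0.0]
ft_force: [0.5, 2.7, -1.4]
grip_width: -0.001
grasp_force: 1.1
```

Request:
{"name": "carry_out", "arguments": {"deltas": [[0,0.006,0,0,-1],[0,0.006,0,0,-1]]}}

```text
clock: 12.85
position: [0.4673, -0.0215, 0.1383]
ee_rot: [1.0, 0.002, 0.0, -0.0]
ft_force: [0.4, 5.5, -0.9]
grip_width: -0.0
grasp_force: 2.6
```

```bash
python3 c.py w6.png
```

```text
{'clock': 12.9, 'position': [0.4673, -0.0214, 0.1383], 'ee_rot': [1.0, 0.0021, 0.0002, -0.0004], 'ft_force': [1.103, 5.369, -0.3508], 'grip_width': 0.0008}
yellow 1848 [ 0.5549 -0.1382  0.1329] [ 0.543 -0.145  0.128] [ 0.566 -0.135  0.135]
orange 415 [ 0.4737 -0.0386  0.1388] [ 0.46  -0.045  0.134] [ 0.479 -0.035  0.159]
red 269 [ 0.5254 -0.0584  0.1   ] [ 0.519 -0.064  0.099] [ 0.532 -0.052  0.101]
circ [ 0.5624 -0.0265] 0.030845517069823025 2266
[469.1 -40.3] 21.4 9.4 8.1
[525.4 -58.4] 16.6 5.5 39.8
```

The red mark is at 220.9°, which is the pointer, and the stop has been felt. I'll release the lever, rise and go over to the outside of the bolt.

Request:
{"name": "carry_out", "arguments": {"deltas": [[0,-0.06,0,0,-1],[0,-0.12,0,0,-1],[0,-0.18,0,0,-1],[0,-0.24,0,0,-1],[0,-0.27,0,0,-1],[0,-0.27,0,0,-1],[0,-0.27,-0.35,0,-1],[0,-0.27,-0.73,0,-1],[0,-0.27,-0.73,0,-1]]}}

```text
clock: 14.02
position: [0.469, 0.0182, 0.2519]
ee_rot: [1.0, 0.001, 0.004, 0.001]
ft_force: [0.6, -0.4, -0.8]
grip_width: -0.002
grasp_force: 0.0
```

Request:
{"name": "carry_out", "arguments": {"deltas": [[0,0.35,0,0,-1],[0,0.7,0,0,-1],[0,1,0,0,-1],[0,1,0,0,-1]]}}

```text
clock: 14.52
position: [0.4664, -0.1357, 0.2466]
ee_rot: [1.0, -0.002, -0.001, 0.0]
ft_force: [-0.4, 0.0, -0.8]
grip_width: -0.003
grasp_force: 0.0
```

```bash
python3 c.py w7.png
```

```text
{'clock': 14.575, 'position': [0.4669, -0.1332, 0.2468], 'ee_rot': [1.0, 0.0, -0.0007, -0.0003], 'ft_force': [-0.3475, 0.974, 0.3072], 'grip_width': 0.0023}
yellow 362 [ 0.5549 -0.1413  0.1336] [ 0.544 -0.146  0.131] [ 0.566 -0.137  0.135]
orange 238 [ 0.4672 -0.0142  0.1384] [ 0.455 -0.017  0.134] [ 0.479 -0.007  0.141]
red 109 [ 0.5273 -0.0576  0.1   ] [ 0.521 -0.065  0.098] [ 0.535 -0.051  0.102]
circ [ 0.5625 -0.027 ] 0.031205568695202496 876
[467.1 -12.2] 9.8 24.7 80.8
[527.2 -57.7] 20.4 4.9 40.9
```

View pics/w7.png

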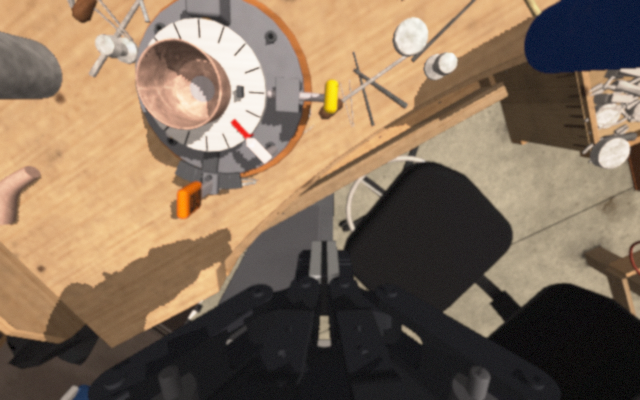

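The red mark at (240,128) lines up with the pointer at (257,148). The lever is back at rest, and the yellow grip is at (331,97). Now the bolt.

Request:
{"name": "carry_out", "arguments": {"deltas": [[0,0.353,0,0.127,-1],[0.3,0.353,0,0.127,-1],[0.567,0.353,0,0.127,-1],[0.567,0.353,0,0.127,-1],[0.567,0.353,0.35,0.127,-1],[0.567,0.353,0.75,0.127,-1],[0.567,0.353,0.75,0.127,-1],[0.567,0.353,0.75,0.127,-1]]}}

```text
clock: 15.58
position: [0.5536, -0.1841, 0.1377]
ee_rot: [1.0, -0.031, 0.001, 0.0]
ft_force: [0.1, 0.5, 0.4]
grip_width: -0.0
grasp_force: 0.0
```

Request:
{"name": "carry_out", "arguments": {"deltas": [[0,-0.05,0,0,-1],[0,-0.1,0,0,-1],[0,-0.14,0,0,-1],[0,-0.14,0,0,-1],[0,-0.14,0,0,-1]]}}

```text
clock: 16.2
position: [0.5541, -0.1636, 0.1353]
ee_rot: [1.0, -0.032, 0.0, 0.0]
ft_force: [0.3, 0.7, 0.7]
grip_width: -0.002
grasp_force: 0.0
```

Request:
{"name": "carry_out", "arguments": {"deltas": [[0,-0.014,0,0,-1],[0,-0.028,0,0,-1],[0,-0.034,0,0,-1],[0,-0.034,0,0,-1]]}}

```text
clock: 16.7
position: [0.5543, -0.1586, 0.1352]
ee_rot: [0.999, -0.032, -0.0, 0.0]
ft_force: [0.2, -2.1, -2.0]
grip_width: -0.001
grasp_force: 1.2
```

Request:
{"name": "carry_out", "arguments": {"deltas": [[0,-0.015,0,0,-1],[0,-0.03,0,0,-1],[0,-0.045,0,0,-1],[0,-0.06,0,0,-1],[0,-0.06,0,0,-1]]}}

```text
clock: 17.32
position: [0.555, -0.1488, 0.1353]
ee_rot: [1.0, -0.031, -0.0, -0.0]
ft_force: [-0.5, -1.3, -0.7]
grip_width: 0.001
grasp_force: 0.4
```

Request:
{"name": "carry_out", "arguments": {"deltas": [[0,-0.007,0,0,-1],[0,-0.007,0,0,-1]]}}

```text
clock: 17.58
position: [0.555, -0.1482, 0.1353]
ee_rot: [1.0, -0.031, 0.0, 0.0]
ft_force: [0.6, -1.5, -1.9]
grip_width: -0.002
grasp_force: 0.9
```

Request:
{"name": "carry_out", "arguments": {"deltas": [[0,-0.007,0,0,-1],[0,-0.007,0,0,-1]]}}

```text
clock: 17.82
position: [0.5551, -0.1472, 0.1353]
ee_rot: [1.0, -0.032, 0.0, 0.0]
ft_force: [-0.2, -2.1, -0.4]
grip_width: 0.003
grasp_force: 1.0
```

Request:
{"name": "carry_out", "arguments": {"deltas": [[0,-0.007,0,0,-1],[0,-0.007,0,0,-1]]}}

```text
clock: 18.08
position: [0.5552, -0.1461, 0.1353]
ee_rot: [1.0, -0.031, 0.0, 0.0]
ft_force: [-0.7, -2.1, -0.2]
grip_width: -0.004
grasp_force: 1.0
```

Request:
{"name": "carry_out", "arguments": {"deltas": [[0,-0.007,0,0,-1],[0,-0.007,0,0,-1]]}}

```text
clock: 18.32
position: [0.5552, -0.1456, 0.1353]
ee_rot: [0.999, -0.032, 0.0, 0.0]
ft_force: [0.0, -5.0, -0.3]
grip_width: 0.002
grasp_force: 2.3
```

Request:
{"name": "carry_out", "arguments": {"deltas": [[0,-0.006,0,0,-1],[0,-0.006,0,0,-1]]}}

```text
clock: 18.58
position: [0.5552, -0.1454, 0.1353]
ee_rot: [0.999, -0.032, 0.0, 0.001]
ft_force: [0.5, -7.1, -1.0]
grip_width: -0.001
grasp_force: 3.5
```

Request:
{"name": "carry_out", "arguments": {"deltas": [[0,-0.005,0,0,-1],[0,-0.005,0,0,-1]]}}

```text
clock: 18.82
position: [0.5552, -0.1454, 0.1353]
ee_rot: [0.999, -0.032, 0.0, 0.001]
ft_force: [-0.2, -8.5, -1.3]
grip_width: -0.001
grasp_force: 4.4
```

The bolt is hard against its stop at 8.5 N, with the grip face about 106 mm from the axis (home is 105.5). I'll back away, rise and verify.

Request:
{"name": "carry_out", "arguments": {"deltas": [[0,0.06,0,0,-1],[0,0.15,0,0,-1],[0,0.2,0,0,-1],[0,0.2,0,0,-1],[0,0.2,-0.35,0,-1],[0,0.2,-0.75,0,-1],[-0.35,0.2,-0.75,0,-1],[-0.65,0.2,-0.75,0,-1],[-0.65,0.2,-0.75,0,-1],[-0.65,0.2,-0.75,0,-1]]}}

```text
clock: 20.08
position: [0.4566, -0.167, 0.2481]
ee_rot: [1.0, -0.031, 0.0, 0.0]
ft_force: [0.9, -0.5, -0.0]
grip_width: -0.002
grasp_force: 0.0
```

```bash
python3 c.py w8.png
```

```text
{'clock': 20.125, 'position': [0.4569, -0.167, 0.248], 'ee_rot': [0.9995, -0.0311, 0.0004, -0.0], 'ft_force': [0.4244, 0.239, -0.1296], 'grip_width': 0.001}
yellow 405 [ 0.5555 -0.1274  0.1334] [ 0.544 -0.132  0.129] [ 0.567 -0.122  0.135]
orange 213 [ 0.467  -0.0146  0.1377] [ 0.454 -0.017  0.134] [ 0.479 -0.008  0.141]
red 109 [ 0.5272 -0.058   0.1   ] [ 0.521 -0.066  0.095] [ 0.535 -0.051  0.101]
circ [ 0.5623 -0.0271] 0.030975162592994328 953
[466.4 -12.3] 9.1 25.9 83.0
[527. -58.] 20.4 4.9 43.7
```

View pics/w8.png

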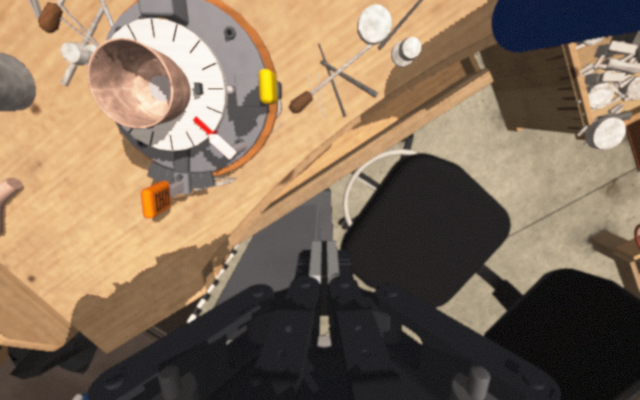

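The red mark at (203,126) stands at the pointer (220,143). The bolt grip at (267,86) is home against its block, the lever is at rest, and the arm is clear of everything.

```bash
python3 -c "
from workcell import ticket
print(ticket.hand_in())"
```

```text
the job is handed in; nothing more can be done
None
```

The dial was indexed two clicks so the red mark stands at the white pointer, the lock bolt was pushed home to its stop (peak reading 8.5 N), and the job is handed in at about 20 s of the 72 s allowed.

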